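# Sleeve fit check with the inspection mirror

### The job

Slide the sleeve with the red band over the gauge pin until it sits fully down on the shoulder, and let go of it. Then swing the mirror by its orange handle until the camera's red aiming beam, reflected by the mirror, falls squarely on the sleeve, so that the camera sees the red band, and finish while still holding the handle there, because a spring turns the mirror back. Leave everything else where it stands.

Things in the scene. Friction and masses are not known exactly. Their poses are not given: they have to be found in the camera images.
- sleeve_red: the sleeve to check: white plastic tube standing upright, 32 mm outside diameter, 21 mm bore, 40 mm tall, with a red band round its middle (the marker the camera must see); 28 to 60 g. It stands on the 10 mm thick white tile. Origin at the centre of its underside, z up
- gauge: fixed steel gauge stand. Its body origin is not on the stand but on the bench under the mirror's axis; the stand (64 mm wide round foot 12 mm high, 36 mm post) is 160 mm along its own x, so the pin's distance from the mirror's axis is always 160 mm
- shoulder (a point): centre of the flat shoulder of the gauge stand, 40 mm above the bench, on which the sleeve must come to rest. From it rises the vertical gauge pin, 18 mm in diameter, 50 mm tall (top 90 mm above the bench, its last 10 mm tapering to 10 mm)
- station: fixed inspection station: aluminium foot under the mirror and an arm to the blue camera; all of it stays below 90 mm, apart from the mirror's crank (top at 103 mm) and handle. Origin on the bench under the mirror's vertical turning axis
- mirror_axis (a point): point on the mirror's vertical turning axis, 60 mm above the bench, on the mirror's face, where the camera's beam meets the mirror
- lens (a point): front of the camera's lens, 127 mm from the mirror's axis, 60 mm above the bench; a red beam runs from here to the mirror's face. The camera body reaches from 127 to 213 mm from the axis and 85 mm high
- mirror (a joint): turning angle of the upright mirror (70 x 60 mm, black frame) about its vertical axis, rad: 0 at rest on its stop, up to 0.95, growing anticlockwise seen from above. A spring always turns it back to 0, with 2.5 N at the handle at 0 and about 4.5 N at 0.7 rad. The angle needed lies between 0.2 and 0.72
- handle (a point): middle of the upright orange round handle of the mirror, 14 mm in diameter, standing up from the end of a flat steel crank on top of the mirror; free from 103 to 148 mm above the bench (this point at 128 mm), 90 mm from the mirror's axis. It travels on a circle about the mirror's axis, anticlockwise seen from above as joint mirror grows; take it from above
- beam_end (a point): point on the camera's line of sight after the mirror, 160 mm from the mirror's axis (as the gauge pin is), 60 mm above the bench. The reflected red beam runs towards it and ends in a red dot 16 mm before it, where the sleeve's surface will be. It turns about the mirror's axis by twice the mirror's angle, anticlockwise as joint mirror grows; at rest it misses the gauge
- tile: fixed white ceramic tile 300 x 100 x 10 mm on which the sleeves stand; origin at the centre of its underside, x along its length
- sleeve_blue: bystander: like the other sleeve, but with a blue band and a 15 mm bore
- sleeve_green: bystander: like the other sleeve, but with a green band and a 15 mm bore
- wash_bottle: bystander: white and blue wash bottle, 68 mm in diameter, 215 mm tall with its bent spout; origin under its centre
- amber_a: bystander: amber jar with black cap, 44 mm in diameter, 75 mm tall; origin under its centre
- amber_b: bystander: amber jar like the other one
- beaker: bystander: glass beaker, 68 mm in diameter, 85 mm tall; origin under its centre
- cell_box: bystander: black sample cell box 70 x 50 x 65 mm with a glass stub on top, 83 mm tall in all; origin under its centre
Things that resemble listed ones, but are neither listed nor needed, are in the scene too. What is shaped like the gauge but blue is not meant. What is shaped like the sleeve_red but purple is not meant.

How it is judged (in metres and radians):
On the way:
1. the red-banded sleeve sits down on the gauge's shoulder, round the pin, and is let go (z of sleeve_red in the frame of shoulder between -0.003 and 0.003 m and horizontal distance between sleeve_red and shoulder below 0.004 m and angle between sleeve_red's own z axis and vertical below 0.06 rad and contact force between the fingers and sleeve_red below 0.2 N), for 0.2 s.
At the end, for the whole second after the job is handed in: The red-banded sleeve stands upright round the pin, within 3 mm of the shoulder's height and 4 mm of its centre, not touched by the fingers; the camera's reflected line of sight (beam_end) passes within 12 mm of the sleeve's axis; the fingers hold the mirror with more than 1 N (all of step 1 and horizontal distance between beam_end and sleeve_red below 0.012 m and contact force between the fingers and mirror above 1 N); the arm keeps its last pose, push and grip.
It fails at once if a bystander is moved by more than 30 mm (distance of any of sleeve_blue, sleeve_green, wash_bottle, amber_a, amber_b, beaker, cell_box from where it was at the start of the episode above 0.03 m).
It also fails if it takes over 58 s, if anything falls off the work surface, if the arm or the gripper's body presses on something with over 40 N, if the wrist force passes 120 N, or if a joint passes its speed limit or range.

### The arm

A 6-joint arm with a two-finger parallel gripper is mounted at the origin on the work surface. World frame = base frame: x ahead of the robot, y to its left, z up, the work surface at z = 0. Lengths are in m, angles in degrees, forces in N, time in s.
With the tool pointing down it reaches from about 0.425 to 0.925 m from the base axis. Payload 12.5 kg.
Tool frame: the origin (TCP) lies on the centre line of the jaws, within the pads' length; the fingertips stand 19 mm ahead of it and the grasp point (between the pads) is the TCP; z points along the fingers, y is the line along which they close (so a half turn about z gives the same grasp; the last joint's range is limited). The gripper opens to 85 mm and grips with 20 to 120 N. Pads are 22 mm wide; open, the fingers measure 114 mm over their backs; the gripper's body (76 mm by 85 mm) begins 54 mm behind the grasp point. The pads swing forward as they close: fully open they stand 13 mm farther back than shut.
Start: joints at [57.204, 28.126, 89.318, -0, 62.55, -6.05], TCP at [0.281, 0.558, 0.25] pointing down, gripper open.
Joint ranges: [-177.58, 177.58], [-47.91, 125.51], [2.72, 160], [-65.01, 245.01], [3.68, 167.84], [-153.87, 153.87]. Speed limits (degrees/s): [127.2, 127.2, 159.86, 180, 180, 180].

### API

Orientations are given as [roll, pitch, yaw] about the fixed x, y, z axes, in that order (R = Rz(yaw) Ry(pitch) Rx(roll)).
In Python, from cell import manip gives the robot as it stands.
- The arm moves only by the tool move_arm, never from a script. Its arguments are lists of equal length, an entry for each row: "hand": the opening, from 0 (shut) to 1 (fully open); "delta_pos": the shift along the tool's x, y, z in m, a list of three; "turn": the turn about the tool's z in rad. In form: {"hand": [hand, ...], "delta_pos": [[tx, ty, tz], ...], "turn": [turn, ...]}. A call has 1 to 12 rows; each row shifts and turns the commanded pose from where the row before left it, along the tool's axes as they then stand; what a row does not reach is not made up. A row lasts 1/8 s, in which the tool goes at most 62.5 mm and 10.7 degrees, less where a joint would pass 70% of its speed; a pose out of reach is approached as far as the arm can. A call is refused whole if a number of a shift passes 0.0625 or a number of a turn 0.188, either way. A call with a gripper value outside its range is refused whole. The fingers move at their own pace and stop on an object; the grip force is fixed at half the most. Time passes only in rows, so rows that do not move let the fingers close. It gives the time, the measured TCP pose, the force, the opening and the grip force at its end, in the units of the state.
- manip.get_state(): the state, without advancing time (a new reading comes with each control period).
- manip.grab_frame(name): name is "side" or "top"; returns (picture, depth): 480x640x3 uint8, red, green, blue; 480x640 float32, m along the optical axis (not along the pixel's ray), 0 where there is no reading.
- manip.camera_model(name): a dict with "fx", "fy", "cx", "cy" (pixels), "extrinsics" (4x4, takes a point from world to camera coordinates). Camera axes: x right, y down, z forward; pixel columns grow to the right and rows downward; lengths in m; the calibration is good to about 2 mm. A picture is of the moment at which its call begins. camera_model takes no time and is no camera call.
- manip.hand_in(): hands the job in; it is judged then, once.
The state is a dict: "time": time; "qpos": joint angles; "qvel": joint speeds; "joint_torque": joint torques, N m; "tool_pos": TCP position; "orientation": TCP orientation; "force": force on the tool from outside, world axes, zero at the start; "moment": the same for the moment, N m; "grip_width": finger opening in m; "grasp_force": force on a finger pad.
Only numpy, scipy, OpenCV 4.12 (cv2) and the standard library are available. Lean on these libraries where they do the work, as an engineer would, in place of code of your own. Each camera call takes 0.05 s, during which the arm holds its last target. There are 200 camera calls.

## Working session

There is one attempt and no reset: what is moved stays moved. The work goes in short steps, Python scripts to look and compute and a tool call to move; the robot and the scene stay as the last step left them, time stands still between calls to the robot, and variables do not carry over. Pictures are saved under pics/ and viewed, at most 10 in all, crops included, and the job is handed in when it is done.

Besides the shell and the picture viewer there is one more tool, called after ">>>" as name(argument=value, ...) on one line, values as JSON. move_arm: Moves the arm, as the interface text tells. Its arguments: {"type":"object","properties":{"hand":{"type":"array","items":{"type":"number"}},"delta_pos":{"type":"array","items":{"type":"array","items":{"type":"number"}}},"turn":{"type":"array","items":{"type":"number"}}},"required":["hand","delta_pos","turn"]}

```bash
mkdir -p pics
cat > h.py <<'E'
import numpy as np, cv2
from cell import manip
def grab(n,tag):
    p,d=manip.grab_frame(n); cv2.imwrite(f'pics/{tag}.png',p[:,:,::-1]); np.save(f'pics/{tag}.npy',d); return p,d
def w(n,u,v,z=None,d=None):
    m=manip.camera_model(n); T=np.linalg.inv(m['extrinsics'])
    r=np.array([(u-m['cx'])/m['fx'],(v-m['cy'])/m['fy'],1.])
    if d is not None: return (T@np.r_[r*d,1])[:3]
    R=T[:3,:3]@r; return T[:3,3]+R*(z-T[2,3])/R[2]
def px(n,P):
    m=manip.camera_model(n); c=m['extrinsics']@np.r_[P,1]; return c[0]/c[2]*m['fx']+m['cx'],c[1]/c[2]*m['fy']+m['cy']
E
python3 - <<'E'
from h import *
for n in('top','side'):
    grab(n,n+'0'); m=manip.camera_model(n); print(n,m['fx'],np.linalg.inv(m['extrinsics']).round(3))
print(manip.get_state())
E
```

```text
top 588.6167577088277 [[-0.011 -0.981  0.192  0.368]
 [-1.     0.013  0.007 -0.034]
 [-0.009 -0.191 -0.981  1.465]
 [ 0.     0.     0.     1.   ]]
side 539.6886767610689 [[-0.991 -0.103  0.09   0.519]
 [-0.136  0.662 -0.737  0.858]
 [ 0.017 -0.742 -0.67   0.884]
 [ 0.     0.     0.     1.   ]]
{'time': 0.1, 'qpos': array([ 5.72029827e+01,  2.81607210e+01,  8.93455608e+01, -7.83263941e-04,
        6.25504619e+01, -6.05187197e+00]), 'qvel': array([-0.05546343, -0.15238174, -0.14677705, -0.05794544,  0.06368286,
       -0.00225286]), 'joint_torque': array([ 2.29365913e-03, -6.19446087e+01, -2.62025088e+01, -3.63557649e-05,
        2.88329611e-03, -3.71877854e-05]), 'tool_pos': array([0.28116465, 0.55798877, 0.24979232]), 'orientation': array([-1.79943499e+02, -5.29156654e-03,  1.53255213e+02]), 'force': array([-0.2464883 , -0.31563354, -0.42860815]), 'moment': array([-0.03004833, -0.03312951, -0.0007441 ]), 'grasp_force': 0.0, 'grip_width': 0.0854683112667349}
```

View pics/top0.png

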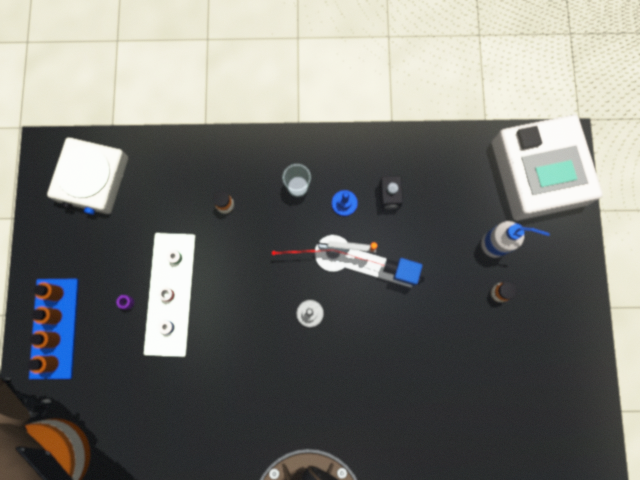

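View pics/side0.png

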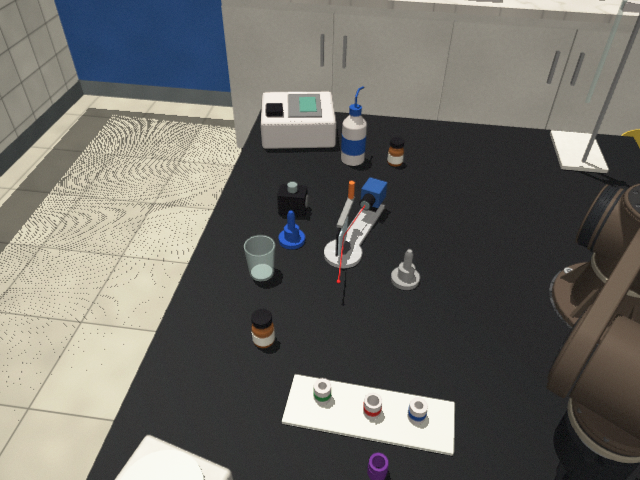

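The tile carries three sleeves. In the side view they are green (322,390), red (373,405) and blue (418,409), with a purple decoy at (378,467) off the tile. The middle one, at top view (167,295), has the red band. The steel gauge is at top (310,313) and the blue decoy gauge at (344,202). I'll confirm these in an enlarged crop.

Run:
```python
from h import *
t=cv2.imread('pics/top0.png'); s=cv2.imread('pics/side0.png')
def c(i,x,y,w_,h,k): return cv2.resize(i[y:y+h,x:x+w_],None,fx=k,fy=k,interpolation=cv2.INTER_CUBIC)
# 800x600: TL top tile, TR top station ; BL side sleeves, BR side gauge
a=c(t,140,250,50,100*3//4,8)[:300,:400]; a=c(t,145,270,50,75//2,8)
b=c(t,265,225,160,110,2.5)
d=c(s,300,370,133,100,3); e=c(s,330,170,100,125,4)[:,:]
o=np.zeros((600,800,3),np.uint8)
for im,y,x in((a,0,0),(b,0,400),(d,300,0)): o[y:y+im.shape[0],x:x+im.shape[1]]=im[:600-y,:800-x]
e=c(s,330,172,100,80,3.2)
e=c(s,330,175,100,118,2.5); o[300:300+295,400:400+250]=e
cv2.imwrite('pics/c1.png',o)
```

```text
(no output)
```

View pics/c1.png

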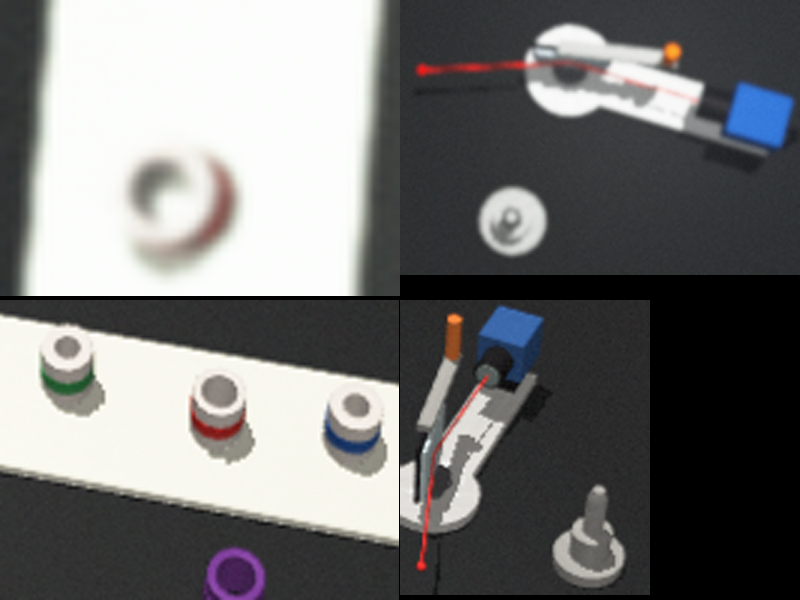

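The crop confirms it: the red-banded sleeve with the wide bore is in the middle of the tile at side (373,400), and the steel gauge stands at top (310,310). Next I compute the positions.

Run:
```python
from h import *
P={}
for k,(t,s,z) in dict(red=((165.4,293.7),(372.7,400),.05),pin=((309.8,310.2),(409.6,250),.09),handle=((373.8,245),(351.6,182.3),.148)).items():
    a=w('top',*t,z=z);b=w('side',*s,z=z);P[k]=(a+b)/2;print(k,a.round(4),b.round(4))
f=w('top',310.2,313.4,z=.012);print('foot',f.round(4))
print('statfoot',w('top',333,252.7,z=.01).round(4))
# fine: sub-pixel foot ellipses and tops by colour
for n in('top','side'):
    im=cv2.imread(f'pics/{n}0.png');d=np.load(f'pics/{n}0.npy')
    hsv=cv2.cvtColor(im,cv2.COLOR_BGR2HSV)
    m=((hsv[...,0]>3)&(hsv[...,0]<18)&(hsv[...,1]>150)&(hsv[...,2]>120)).astype(np.uint8)
    x=(360,235,390,260) if n=='top' else (340,175,362,205)
    ys,xs=np.nonzero(m[x[1]:x[3],x[0]:x[2]]);print(n,'orange',xs.min()+x[0],xs.max()+x[0],xs.mean()+x[0],ys.min()+x[1],ys.max()+x[1],ys.mean()+x[1])
    # point cloud of gauge and sleeve, world
    for nm,c,r in(('red',P['red'],.03),('pin',P['pin'],.045),('handle',P['handle'],.03)):
        u,v=px(n,c);U,V=np.meshgrid(np.arange(int(u)-40,int(u)+40),np.arange(int(v)-40,int(v)+40))
        pts=np.array([w(n,a,b,d=d[b,a]) for a,b in zip(U.ravel(),V.ravel()) if d[b,a]>0])
        q=pts[np.hypot(*(pts[:,:2]-c[:2]).T)<r]
        for lo,hi in dict(red=[(.043,.058)],pin=[(.006,.018),(.035,.045),(.05,.1)],handle=[(.135,.16)])[nm]:
            k=q[(q[:,2]>lo)&(q[:,2]<hi)]
            if len(k):print(n,nm,lo,len(k),k.mean(0).round(4),((k.min(0)+k.max(0))/2).round(4),(k.max(0)-k.min(0)).round(3))
```

```text
red [0.4979 0.3386 0.05  ] [0.4973 0.3408 0.05  ]
pin [ 0.452  -0.0091  0.09  ] [ 0.4466 -0.0093  0.09  ]
handle [ 0.5936 -0.1566  0.148 ] [ 0.5904 -0.1556  0.148 ]
foot [ 0.449  -0.0086  0.012 ]
statfoot [ 0.599 -0.067  0.01 ]
top orange 371 377 373.5 242 249 245.42105263157896Traceback (most recent call last):
  File "<stdin>", line 17, in <module>
  File "h.py", line 6, in w
    m=manip.camera_model(n); T=np.linalg.inv(m['extrinsics'])
ValueError: time passes only in moves, steps and waits
```

>>> move_arm(hand=[0.8,0.8,0.8,0.8,0.8,0.8,0.8,0.8,0.8,0.8,0.8,0.8], delta_pos=[[0,0,0],[0,0,0],[0,0,0],[-0.027,-0.0273,0.01],[-0.027,-0.0273,0.01],[-0.027,-0.0273,0.01],[-0.027,-0.0273,0.01],[-0.027,-0.0273,0.01],[-0.027,-0.0273,0.01],[-0.027,-0.0273,0.02],[-0.027,-0.0273,0.02],[0,0,0]], turn=[-0.156,-0.156,-0.155,0,0,0,0,0,0,0,0,0])

```text
time: 1.6
tool_pos: [0.4982, 0.3378, 0.1485]
orientation: [-179.9, -0.1, 179.8]
force: [-0.4, 0.4, 0.0]
grip_width: 0.0682
grasp_force: 0.0
```

```bash
python3 - <<'E'
s=open('h.py').read()
s=s.replace("def grab","CM={n:manip.camera_model(n) for n in('top','side')}\ndef grab",1)
h,t=s.split("def w(");s=h+"def w("+t.replace("manip.camera_model(n)","CM[n]");open('h.py','w').write(s)
E
python3 - <<'E'
from h import *
P=dict(red=np.r_[.4976,.3397],pin=np.r_[.4493,-.0092],handle=np.r_[.592,-.156])
for n in('top','side'):
    d=np.load(f'pics/{n}0.npy');V,U=np.nonzero(d);D=d[V,U];m=CM[n]
    C=np.c_[(U-m['cx'])/m['fx']*D,(V-m['cy'])/m['fy']*D,D,np.ones(len(D))]
    pts=(C@np.linalg.inv(m['extrinsics']).T)[:,:3]
    for nm,r,B in(('red',.03,[(.043,.058)]),('pin',.045,[(.006,.018),(.035,.045),(.05,.1)]),('handle',.03,[(.135,.16)])):
        q=pts[np.hypot(*(pts[:,:2]-P[nm]).T)<r]
        for lo,hi in B:
            k=q[(q[:,2]>lo)&(q[:,2]<hi)]
            if len(k):print(n,nm,lo,len(k),k.mean(0).round(4),((k.min(0)+k.max(0))/2).round(4),(k.max(0)-k.min(0)).round(3))
E
```

```text
top red 0.043 88 [0.4972 0.3396 0.0494] [0.4974 0.3395 0.0495] [0.029 0.032 0.013]
top pin 0.006 358 [ 0.4479 -0.0075  0.0117] [ 0.4491 -0.0079  0.012 ] [0.061 0.083 0.012]
top pin 0.035 111 [ 0.4482 -0.0076  0.0402] [ 0.4485 -0.0085  0.0401] [0.034 0.034 0.01 ]
top pin 0.05 52 [ 0.4473 -0.0077  0.0837] [ 0.4476 -0.0081  0.0726] [0.016 0.016 0.044]
top handle 0.135 34 [ 0.5915 -0.156   0.1466] [ 0.5923 -0.1561  0.1439] [0.014 0.012 0.017]
side red 0.043 180 [0.4976 0.3422 0.0485] [0.4975 0.341  0.0484] [0.03  0.031 0.011]
side pin 0.006 305 [0.449  0.0039 0.0117] [ 0.4476 -0.0047  0.012 ] [0.063 0.063 0.012]
side pin 0.035 123 [ 0.4481 -0.0012  0.0395] [ 0.4475 -0.0039  0.0398] [0.034 0.034 0.009]
side pin 0.05 131 [ 0.4484 -0.0019  0.0726] [ 0.4479 -0.0044  0.0721] [0.018 0.017 0.043]
side handle 0.135 40 [ 0.5909 -0.152   0.1438] [ 0.5907 -0.1543  0.1435] [0.012 0.017 0.016]
```

>>> move_arm(hand=[0.8,0.8,0.8,0.8,0.8,0.8,0,0,0,0,0,0], delta_pos=[[0.0007,0.002,0.02],[0,0,0.025],[0,0,0.025],[0,0,0.025],[0,0,0.013],[0,0,0],[0,0,0],[0,0,0],[0,0,0],[0,0,0],[0,0,0],[0,0,0]], turn=[0,0,0,0,0,0,0,0,0,0,0,0])

```text
time: 3.1
tool_pos: [0.497, 0.3421, 0.0435]
orientation: [179.9, 0.1, -180.0]
force: [-1.4, -0.3, 6.9]
grip_width: 0.03
grasp_force: 59.1
```

>>> move_arm(hand=[0,0,0,0,0,0,0,0,0,0,0,0], delta_pos=[[0,0,-0.03],[0,0,-0.04],[0,0,-0.045],[0.006,-0.035,0],[0.006,-0.04,0],[0.006,-0.045,0],[0.006,-0.045,0],[0.006,-0.045,0],[0.006,-0.045,0],[0.006,-0.045,0],[0.007,-0.049,0],[0,0,0]], turn=[0,0,0,0,0,0,0,0,0,0,0,0])

```text
time: 4.6
tool_pos: [0.4475, -0.0096, 0.1578]
orientation: [-180.0, 0.1, 179.8]
force: [1.1, 0.8, -0.9]
grip_width: 0.0304
grasp_force: 59.5
```

Run:
```python
from h import *
s=manip.get_state();print(s['tool_pos'],s['orientation'],s['grip_width'],s['grasp_force'])
_,dt=grab('top','top1');_,ds=grab('side','side1')
s=cv2.imread('pics/side1.png');t=cv2.imread('pics/top1.png')
o=np.zeros((600,800,3),np.uint8)
a=s[175:315,355:455];a=cv2.resize(a,None,fx=4,fy=4,interpolation=2)[:600];o[:a.shape[0],:400]=a
b=t[260:360,260:360];o[:400,400:]=cv2.resize(b,None,fx=4,fy=4,interpolation=2)
cv2.imwrite('pics/c2.png',o)
```

```text
[ 0.44746732 -0.00961019  0.15784158] [-1.79989133e+02  5.57660146e-02  1.79770062e+02] 0.03039983033007759 59.518088065087795
```

View pics/c2.png

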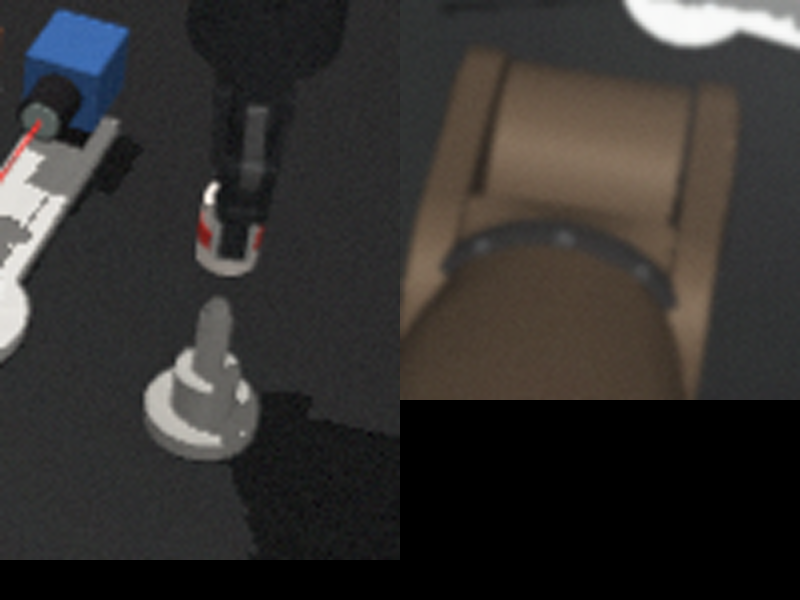

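```bash
cat > fit.py <<'E'
from h import *
from scipy.optimize import least_squares
def cloud(n,tag):
    d=np.load(f'pics/{tag}.npy');im=cv2.imread(f'pics/{tag}.png');V,U=np.nonzero(d);D=d[V,U];m=CM[n]
    C=np.c_[(U-m['cx'])/m['fx']*D,(V-m['cy'])/m['fy']*D,D,np.ones(len(D))]
    return (C@np.linalg.inv(m['extrinsics']).T)[:,:3],im[V,U].astype(int)
def cyl(q,c,r):
    s=least_squares(lambda p:np.hypot(*(q[:,:2]-p).T)-r,c,loss='soft_l1',f_scale=.001)
    return s.x.round(4),np.median(abs(s.fun)).round(4),len(q)
def sel(p,c,r,lo,hi): return (np.hypot(*(p[:,:2]-c).T)<r)&(p[:,2]>lo)&(p[:,2]<hi)
E
python3 - <<'E'
from fit import *
for n,tag in(('side','side0'),('side','side1'),('top','top0')):
    p,c=cloud(n,tag)
    k=sel(p,np.r_[.448,-.008],.015,.048,.08);print(tag,'pin',cyl(p[k],[.448,-.008],.009))
    k=sel(p,np.r_[.448,-.008],.024,.016,.037);print(tag,'post',cyl(p[k],[.448,-.008],.018))
    if tag!='side1':
        k=sel(p,np.r_[.4975,.340],.024,.014,.047);print(tag,'sleeve',cyl(p[k],[.4975,.34],.016))
    else:
        k=sel(p,np.r_[.4475,-.0095],.024,.122,.166)&((c[:,2]>110));print(tag,'sleeve',cyl(p[k],[.4475,-.0095],.016)); print(p[k].min(0),p[k].max(0))
print(px('side',[.4475,-.0096,.1445]),px('side',[.4475,-.0075,.07]))
E
```

```text
side0 pin (array([ 0.448 , -0.0077]), np.float64(0.0007), 89)
side0 post (array([ 0.4479, -0.0077]), np.float64(0.0008), 118)
side0 sleeve (array([0.4974, 0.3416]), np.float64(0.0015), 287)
side1 pin (array([ 0.4476, -0.0078]), np.float64(0.0007), 90)
side1 post (array([ 0.4477, -0.0082]), np.float64(0.0008), 114)
side1 sleeve (array([ 0.4475, -0.0076]), np.float64(0.001), 94)
[ 0.43312086 -0.02774738  0.1241457 ] [0.46363194 0.01404837 0.16521787]
top0 pin (array([ 0.449 , -0.0077]), np.float64(0.0003), 13)
top0 post (array([ 0.451 , -0.0079]), np.float64(0.0021), 33)
top0 sleeve (array([0.496 , 0.3371]), np.float64(0.0025), 102)
(np.float64(412.2545082246634), np.float64(230.85664740094953)) (np.float64(408.08028674050405), np.float64(257.206403191139))
```

>>> move_arm(hand=[0,0,0,0,0,0,0,0,0,0], delta_pos=[[0,0.001,0.01],[0,0,0.015],[0,0,0.01],[0,0,0.004],[0,0,0.004],[0,0,0.004],[0,0,0.004],[0,0,0.004],[0,0,0],[0,0,0]], turn=[0,0,0,0,0,0,0,0,0,0])

```text
time: 5.95
tool_pos: [0.4478, -0.0064, 0.1021]
orientation: [-180.0, 0.0, -180.0]
force: [1.5, -5.1, -2.9]
grip_width: 0.0306
grasp_force: 59.6
```

>>> move_arm(hand=[0,0,0,0,0,0,0,0,0,0], delta_pos=[[0,-0.0007,0],[0,0,0.005],[0,0,0.005],[0,0,0.005],[0,0,0.005],[0,0,0.004],[0,0,0.002],[0,0,0.002],[0,0,0],[0,0,0]], turn=[0,0,0,0,0,0,0,0,0,0])

```text
time: 7.2
tool_pos: [0.4477, -0.0069, 0.0744]
orientation: [180.0, 0.0, -180.0]
force: [0.3, 0.9, -0.5]
grip_width: 0.0304
grasp_force: 59.9
```

>>> move_arm(hand=[0,0,0,0], delta_pos=[[0,0,0.001],[0,0,0.001],[0,0,0],[0,0,0]], turn=[0,0,0,0])

```text
time: 7.7
tool_pos: [0.4478, -0.0069, 0.0734]
orientation: [-180.0, 0.1, -180.0]
force: [-3.6, 0.3, 21.7]
grip_width: 0.0307
grasp_force: 62.1
```

The 21.7 N reaction shows it is seated on the shoulder. I release it and rise.

>>> move_arm(hand=[0.7,0.7,0.7,0.7,0.7,0.7,0.7,0.7,0.7,0.7], delta_pos=[[0,0,-0.001],[0,0,0],[0,0,0],[0,0,0],[0,0,-0.01],[0,0,-0.03],[0,0,-0.04],[0,0,-0.05],[0,0,-0.02],[0,0,0]], turn=[0,0,0,0,0,0,0,0,0,0])

```text
time: 8.95
tool_pos: [0.4479, -0.0069, 0.225]
orientation: [-180.0, 0.2, -180.0]
force: [0.2, 0.6, -0.8]
grip_width: 0.0601
grasp_force: 0.0
```

Run:
```python
from fit import *
s=manip.get_state();print(s['tool_pos'],s['orientation'],s['qpos'])
grab('side','side2')
p,c=cloud('side','side2')
k=sel(p,np.r_[.448,-.008],.024,.045,.078);print('sleeve',cyl(p[k],[.448,-.008],.016))
k=sel(p,np.r_[.448,-.008],.022,.072,.085);print('top z',np.median(p[k][:,2]))
k=sel(p,np.r_[.592,-.156],.02,.115,.145);print('handle',cyl(p[k],[.592,-.156],.007))
p,c=cloud('top','top0');k=sel(p,np.r_[.592,-.156],.02,.14,.156);print('handle top',p[k].mean(0))
a=cv2.imread('pics/side2.png')[140:340,310:460];cv2.imwrite('pics/c3.png',cv2.resize(a,None,fx=3,fy=3,interpolation=2))
# station foot circle from depth
k=(abs(p[:,0]-.6)<.09)&(abs(p[:,1]+.067)<.09)&(p[:,2]>.004)&(p[:,2]<.03);q=p[k];print(len(q),np.percentile(q,[1,50,99],0).round(3))
# camera box top centre
q=p[(np.hypot(p[:,0]-.58,p[:,1]+.23)<.06)&(p[:,2]>.078)&(p[:,2]<.095)];print('cam',q.mean(0).round(4),cv2.minAreaRect((q[:,:2]*1000).astype(np.float32)))
u=px('side',[.448,-.008,.06])
```

```text
[ 0.44793728 -0.0069142   0.22495516] [-179.97272129    0.2014907  -179.98357146] [-9.34643269e+00  1.56805661e+01  1.14982993e+02  7.75480864e-03
  4.91331971e+01 -9.93678769e+01]
sleeve (array([ 0.4481, -0.0066]), np.float64(0.001), 178)
top z 0.0788317348952402
handle (array([ 0.5918, -0.1566]), np.float64(0.0009), 59)
handle top [ 0.59198228 -0.15620441  0.14745396]
1441 [[ 0.514 -0.156  0.004]
 [ 0.582 -0.081  0.011]
 [ 0.684  0.018  0.028]]
cam [ 0.5444 -0.2392  0.0841] ((544.8245849609375, -231.77755737304688), (77.0566635131836, 50.085472106933594), 73.99614715576172)
```

View pics/c3.png

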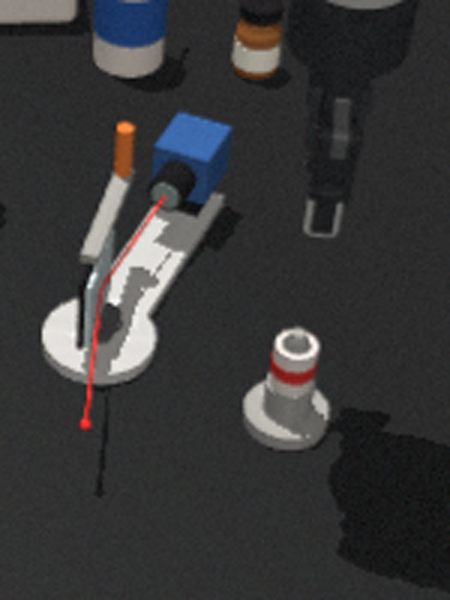

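Sleeve is down on the shoulder: in the crop its top ring is at (297,345), with the red band above the post. Next I solve for the mirror angle and turn the gripper.

>>> move_arm(hand=[0.7,0.7,0.7,0.7,0.7,0.7,0.7,0.7,0.7], delta_pos=[[0,0,0],[0,0,0],[0,0,0],[0,0,0],[0,0,0],[0,0,0],[0,0,0],[0,0,0],[0,0,0]], turn=[0.1745,0.1745,0.1745,0.1745,0.1745,0.1745,0.1745,0.1745,0.1745])

```text
time: 10.12
tool_pos: [0.4472, -0.0068, 0.222]
orientation: [-179.9, -0.0, 89.7]
force: [0.3, 0.4, 0.3]
grip_width: 0.06
grasp_force: 0.0
```

Run:
```python
from fit import *
from scipy.optimize import fsolve
pin=np.r_[.4478,-.0075];H=np.r_[.5919,-.1564]
A=fsolve(lambda a:[np.hypot(*(a-pin))-.16,np.hypot(*(a-H))-.09],[.598,-.066]);print('A',A)
ang=lambda v:np.arctan2(v[1],v[0])
for n,u in(('top',(273.8,253)),('side',(338.4,281))):
    D=w(n,*u,z=.06)[:2];print(n,D,np.hypot(*(D-A)))
    th=(ang(pin-A)-ang(D-A))/2;a=ang(H-A)
    print('theta',th,'H now',np.degrees(a),'target',A+.09*np.r_[np.cos(a+th),np.sin(a+th)])
s=manip.get_state();print(s['tool_pos'],s['orientation'])
```

```text
A [ 0.59651723 -0.06651852]
top [0.59211958 0.07715823] 0.14374403368039534
theta 0.5812047698094183 H now -92.94071143972289 target [ 0.64200589 -0.14417663]
side [0.58997247 0.07694739] 0.14361510655504747
theta 0.573710309895043 H now -92.94071143972289 target [ 0.64142261 -0.14451536]
[ 0.44717235 -0.0068371   0.22202631] [-1.79860956e+02 -2.65251152e-02  8.96970810e+01]
```

>>> move_arm(hand=[0.7,0.7,0.7,0.7,0.7,0.7,0.7,0.7,0.7,0.7,0.7,0.7], delta_pos=[[-0.025,0.024,0],[-0.025,0.024,0],[-0.025,0.024,0],[-0.025,0.024,0],[-0.025,0.024,0],[-0.025,0.024,0],[0,0,0.02],[0,0,0.025],[0,0,0.025],[0,0,0.014],[0,0,0.006],[0,0,0]], turn=[0,0,0,0,0,0,0,0,0,0,0,0])

```text
time: 11.62
tool_pos: [0.5918, -0.1568, 0.1332]
orientation: [-180.0, -0.0, 90.0]
force: [0.3, -0.6, -0.5]
grip_width: 0.0595
grasp_force: 0.0
```

>>> move_arm(hand=[0,0,0,0,0,0,0,0], delta_pos=[[0,0,0],[0,0,0],[0,0,0],[0,0,0],[0,0,0],[0,0,0],[0,0,0],[0,0,0]], turn=[0,0,0,0,0,0,0,0])

```text
time: 12.62
tool_pos: [0.5919, -0.1569, 0.1339]
orientation: [180.0, 0.0, 90.0]
force: [-2.2, -0.6, 6.2]
grip_width: 0.0124
grasp_force: 58.4
```

>>> move_arm(hand=[0,0,0,0,0,0,0,0,0,0], delta_pos=[[-0.0001,0.0065,0],[-0.0001,0.0065,0],[-0.0001,0.0065,0],[-0.0001,0.0065,0],[-0.0001,0.0065,0],[-0.0001,0.0065,0],[-0.0001,0.0065,0],[-0.0001,0.0065,0],[0,0,0],[0,0,0]], turn=[-0.0722,-0.0722,-0.0722,-0.0722,-0.0722,-0.0722,-0.0722,-0.0722,0,0])

```text
time: 13.88
tool_pos: [0.6417, -0.1451, 0.1339]
orientation: [180.0, 0.0, 123.1]
force: [-2.7, -2.6, 5.3]
grip_width: 0.0123
grasp_force: 58.5
```

Run:
```python
from fit import *
s=manip.get_state();print(s['tool_pos'],s['orientation'],s['force'],s['grasp_force'])
p,d=grab('side','side3')
a=cv2.imread('pics/side3.png')[140:340,310:460];cv2.imwrite('pics/c4.png',cv2.resize(a,None,fx=3,fy=3,interpolation=2))
grab('top','top3');t=cv2.imread('pics/top3.png')[220:340,260:420]
o=np.zeros((600,800,3),np.uint8);o[:,:450]=cv2.resize(a,None,fx=3,fy=3,interpolation=2);o[:262,450:]=cv2.resize(t,(350,262),interpolation=2)
cv2.imwrite('pics/c4.png',o)
P,c=cloud('side','side3')
k=sel(P,np.r_[.448,-.008],.024,.045,.078);print('sleeve',cyl(P[k],[.448,-.008],.016))
```

```text
[ 0.64165169 -0.14513773  0.13393394] [1.79992871e+02 4.77216643e-02 1.23121339e+02] [-2.70661959 -2.60380106  5.25358279] 58.515631556510925
sleeve (array([ 0.4483, -0.0068]), np.float64(0.001), 184)
```

View pics/c4.png

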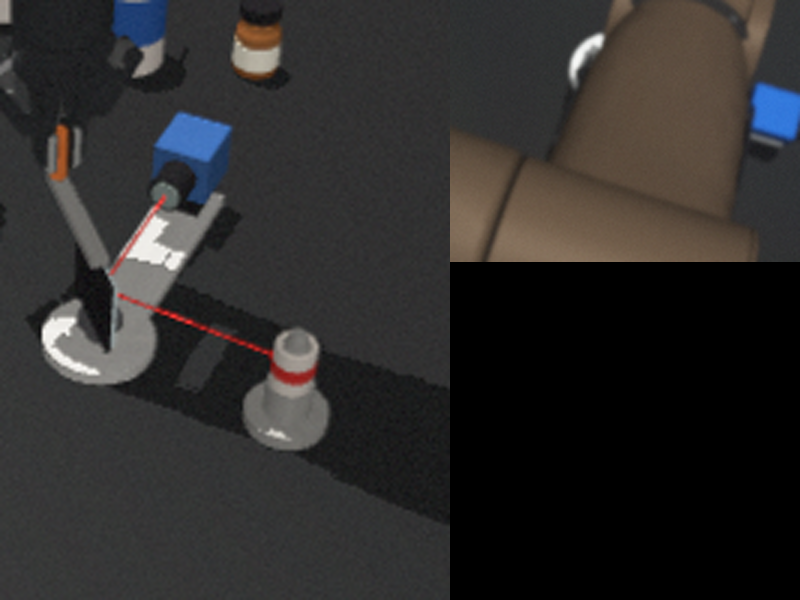

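The beam now runs from (122,296) to the sleeve at (270,354), ending on its mirror-facing side. I measure how far the line misses the axis.

Run:
```python
from fit import *
im=cv2.imread('pics/side3.png').astype(int)
m=(im[...,2]-im[...,1:2].max(-1)-0>50)&(im[...,2]-im[...,0]>50)
V,U=np.nonzero(m);k=(U>352)&(U<398)&(V>235)&(V<262);V,U=V[k],U[k];print(len(U))
Q=np.array([w('side',u,v,z=.06)[:2] for u,v in zip(U,V)])
vx,vy,x,y=cv2.fitLine(Q.astype(np.float32),cv2.DIST_HUBER,0,.01,.01).ravel()
for S in([.4480,-.0075],[.4483,-.0068]):
  r=np.r_[S]-[x,y];print('offset mm',1000*(vx*r[1]-vy*r[0]),(vx,vy))
A=np.r_[.5965,-.0665]-[x,y];print('axis off',1000*(vx*A[1]-vy*A[0]))
```

```text
80
offset mm 0.4279320547212265 (np.float32(0.9281247), np.float32(-0.3722694))
offset mm 1.189300180398322 (np.float32(0.9281247), np.float32(-0.3722694))
axis off 0.9505779454339682
```

The beam passes about 1 mm from the sleeve's axis and the grip is firm, so I hand in.

```bash
python3 -c "
from cell import manip
print(manip.hand_in())"
```

```text
the job is handed in; nothing more can be done
None
```

The red-banded sleeve is seated on the gauge's shoulder and let go, and the gripper still holds the mirror handle with the reflected beam measured about 1 mm from the sleeve's axis; the job is handed in (13.9 s of 58 s used), but it returned no verdict.

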